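# Clear the order rail

## Task

The four short orders have been collected: run a fingertip gently along the row of markers on the counter, pushing each of the four short flaps down flat on its wooden block, and leave the single tall flap standing up. Only push with the fingertips: do not pick up or shift any block out of its place in the tray, and leave the things round the tray where they are.

Things in the scene. Friction and masses are not known exactly. Their poses are not given: they have to be found in the camera images.
- tray: The order rail: a fixed shallow dark wooden tray, 60 mm (x) by 342 mm (y), 15 mm high walls, floor 5 mm thick. Origin: centre of its underside, on the counter. Its y axis runs along the row (towards the robot's left), x across it, away from the robot; it is turned by up to 0.3 rad. In it stand five wooden blocks side by side at 66 mm spacing, in any order, loose with about 2 mm play.
- stand_1: A block with a short flap: pale wood, 46 mm (x) by 64 mm (y) by 18 mm high. Origin: centre of its underside; axes parallel to the tray's. On its top a white plate, 34 mm wide, 3 mm thick, 40 mm high, is hinged on a pin along x at y = +22 mm, z = 20.5 mm; it can only fold towards -y (the robot's right), down onto the block tops. Folded flat its upper face lies at z = 22 mm from y = +22 to y = -18 mm; the hinge knuckles reach z = 23 mm.
- stand_2: A block with a short flap: pale wood, 46 mm (x) by 64 mm (y) by 18 mm high. Origin: centre of its underside; axes parallel to the tray's. On its top a white plate, 34 mm wide, 3 mm thick, 40 mm high, is hinged on a pin along x at y = +22 mm, z = 20.5 mm; it can only fold towards -y (the robot's right), down onto the block tops. Folded flat its upper face lies at z = 22 mm from y = +22 to y = -18 mm; the hinge knuckles reach z = 23 mm.
- stand_3: A block with a short flap: pale wood, 46 mm (x) by 64 mm (y) by 18 mm high. Origin: centre of its underside; axes parallel to the tray's. On its top a white plate, 34 mm wide, 3 mm thick, 40 mm high, is hinged on a pin along x at y = +22 mm, z = 20.5 mm; it can only fold towards -y (the robot's right), down onto the block tops. Folded flat its upper face lies at z = 22 mm from y = +22 to y = -18 mm; the hinge knuckles reach z = 23 mm.
- stand_4: A block with a short flap: pale wood, 46 mm (x) by 64 mm (y) by 18 mm high. Origin: centre of its underside; axes parallel to the tray's. On its top a white plate, 34 mm wide, 3 mm thick, 40 mm high, is hinged on a pin along x at y = +22 mm, z = 20.5 mm; it can only fold towards -y (the robot's right), down onto the block tops. Folded flat its upper face lies at z = 22 mm from y = +22 to y = -18 mm; the hinge knuckles reach z = 23 mm.
- tall_stand: The block with the TALL flap (stays standing): pale wood, 46 mm (x) by 64 mm (y) by 18 mm high. Origin: centre of its underside; axes parallel to the tray's. On its top a white plate, 34 mm wide, 3 mm thick, 58 mm high, is hinged on a pin along x at y = +22 mm, z = 20.5 mm; it can only fold towards -y (the robot's right), down onto the block tops. 
- flap_1 (a joint): Angle of the short flap on stand_1: 0 = upright (stop), 1.57 rad = folded flat (stop). A stiff hinge (about 0.012 N m friction, no spring): the flap stays where it is left.
- flap_2 (a joint): Angle of the short flap on stand_2: 0 = upright (stop), 1.57 rad = folded flat (stop). A stiff hinge (about 0.012 N m friction, no spring): the flap stays where it is left.
- flap_3 (a joint): Angle of the short flap on stand_3: 0 = upright (stop), 1.57 rad = folded flat (stop). A stiff hinge (about 0.012 N m friction, no spring): the flap stays where it is left.
- flap_4 (a joint): Angle of the short flap on stand_4: 0 = upright (stop), 1.57 rad = folded flat (stop). A stiff hinge (about 0.012 N m friction, no spring): the flap stays where it is left.
- tall_flap (a joint): Angle of the tall flap on tall_stand: 0 = upright (stop), 1.57 rad = folded flat (stop). A stiff hinge (about 0.012 N m friction, no spring): the flap stays where it is left.
- balm_tin_1: Bystander close by the tray: loose round white tin, 50 mm across, 21 mm high. Origin: centre of its underside.
- balm_tin_2: Bystander close by the tray: loose round white tin, 50 mm across, 21 mm high. Origin: centre of its underside.
- stamp: Bystander close by the tray: loose wooden hand stamp with a turned grip, 32x45 mm foot, 62 mm high. Origin: centre of its underside.
- soap_1: Bystander close by the tray: loose wrapped soap bar, 53x78x28 mm. Origin: centre of its underside.
- ribbon_spool_b: Bystander close by the tray: loose ribbon spool, 59 mm across, 26 mm high. Origin: centre of its underside.
- soap_2: Bystander close by the tray: loose wrapped soap bar, 53x78x28 mm. Origin: centre of its underside.
Things that resemble listed ones, but are neither listed nor needed, are in the scene too. Leave any green or turquoise look-alike of the stand_3 alone. Leave any orange look-alike of the stand_1 alone.

How it is judged:
By the outcome, as a careful person would: the job done as asked, in the order asked, and still so for the second after the job is handed in, with the robot touching nothing.
It also fails if it takes over 48 s, if anything falls off the work surface, if the arm or the gripper's body presses on something with over 40 N, if the wrist force passes 120 N, or if a joint passes its speed limit or range.

## Robot

A 6-joint arm with a two-finger parallel gripper is mounted at the origin on a cart in front of the work surface, level with it; the furniture and walls round the work are solid. World frame = base frame: x ahead of the robot, y to its left, z up, the work surface at z = 0. Lengths are in mm, angles in rad, forces in N, time in s.
With the tool pointing down it reaches from about 350 to 775 mm from the base axis. Payload 7.3 kg.
Tool frame: the origin (TCP) lies midway between the tips of the shut fingers; the grasp point (between the pads) lies 19 mm behind it (grasp_offset is the z of the grasp point in the tool frame, in mm); z points along the fingers, y is the direction in which the jaws open and shut (so a half turn about z gives the same grasp; the last joint's range is limited). The gripper opens to 92 mm and grips with 3 to 60 N. Pads are 19 mm wide; open, the fingers measure 130 mm over their backs; the gripper's body (75 mm by 190 mm) begins 47 mm behind the grasp point.
Start: joints at [1.148, 0.342, 1.524, -0, 1.275, -0.146], TCP at [143.456, 505.04, 226.741] pointing down, gripper open.
Joint ranges: [-2.53, 2.53], [-0.77, 2.02], [0.04, 2.7], [-1, 4.14], [0.28, 2.66], [-3.11, 3.11]. Speed limits (rad/s): [2.57, 2.57, 3.14, 3.14, 3.14, 3.14].

## Interface

Orientations are given as [roll, pitch, yaw] about the fixed x, y, z axes, in that order (R = Rz(yaw) Ry(pitch) Rx(roll)).
In Python, from plant import get_obs, capture, camera_model, close_job, boxes_of, regions_of, place_of, grasp_offset gives the robot as it stands. The module is installed in compiled form; this text tells all that it offers.
- The arm moves only by the tool send_rows, never from a script. Its argument "targets" is a list that holds one entry, the list of rows, each a list of 7 numbers: the turn, a rotation vector about the tool's x, y, z in degrees, then the shift along the tool's x, y, z in mm, then the closure, from -1 (fully open) to 1 (shut). A call has 1 to 5 rows; each row is the pose to reach, as a shift and turn from the pose commanded when the call began, along the tool's axes at that moment; what a row does not reach only later rows make up. A row lasts 1/12 s, in which the tool goes at most 41.7 mm and 7.16 degrees, less where a joint would pass 70% of its speed; a pose out of reach is approached as far as the arm can. A call with a gripper value outside its range is refused whole. The fingers move at their own pace and stop on an object; the grip force is fixed at half the most. Time passes only in rows, so rows that repeat a pose let the fingers close. It gives the time, the measured TCP pose, the force and the opening at its end, in the units of the state.
- get_obs(): the state, without advancing time (a new reading comes with each control period).
- capture(name): name is "scene" or "top" or "wrist"; returns the picture (480x640x3 uint8, red, green, blue); there is no depth.
- camera_model(name): a dict with "K" (3x3 intrinsics, pixels), "k1" (the pictures are not rectified: a ray, as slopes to the right and down, at radius r is drawn at 1 + k1 r^2 times it, then the intrinsics apply), "world_to_cam" (4x4, takes a point from world to camera coordinates). Camera axes: x right, y up, looking along -z (the intrinsics and any distortion apply to the point x, -y, -z); pixel columns grow to the right and rows downward; lengths in mm; the calibration is good to about 2 mm. A picture is of the moment at which its call begins: read the wrist's pose just before it. camera_model takes no time and is no camera call; for the wrist camera it gives the pose at the moment of the call.
- close_job(): hands the job in, once; it reports no verdict.
Trained networks look in the newest picture that a camera, given by its name, has taken for a name from the list of things; names that differ only in an ending like _2 or _b are one class to them, and where a whole thing is asked for, a point or a joint stands for the part that bears it (a point fixed in the world has none). Each returns a list of dicts, best first, with "conf" (0 to 1); they miss things now and then, are a little off and sometimes report something else, mostly with a low value. They report only what shows in the picture. A call takes as long as a camera call. They do not tell look-alikes from the thing itself.
- boxes_of(label, camera): "location" ([row, column] in pixels, amid what is visible of it).
- regions_of(label, camera): "region" (480x640 bool, what is visible of it) and "location" ([row, column] in pixels, amid what is visible of it).
- place_of(label, camera): "location" ([row, column] in pixels: a listed point, or the origin of a listed thing).
The state is a dict: "time": time; "joint_positions": joint angles; "dq": joint speeds; "tau": joint torques, N m; "tool_pos": TCP position; "tcp_rot": TCP orientation; "contact_force": force on the tool from outside, world axes, zero at the start; "moment": the same for the moment, N m; "grip_width": finger opening in mm.
Only numpy, scipy, OpenCV 4.12 (cv2) and the standard library are available. Lean on these libraries where they do the work, as an engineer would, in place of code of your own. Each camera call takes 0.05 s, during which the arm holds its last target.

## Working session

There is one attempt and no reset: what is moved stays moved. The work goes in short steps, Python scripts to look and compute and a tool call to move; the robot and the scene stay as the last step left them, time stands still between calls to the robot, and variables do not carry over. Pictures are saved under pics/ and viewed, and the job is handed in when it is done.

Besides the shell and the picture viewer there is one more tool, called by a JSON object that holds its "name" and its "arguments", one argument or row to a line. send_rows: Moves the arm, as the interface text tells. Its arguments: {"type":"object","properties":{"targets":{"type":"array","items":{"type":"array","items":{"type":"array","items":{"type":"number"}}}}},"required":["targets"]}

```bash
mkdir -p pics
python3 - <<'E'
from plant import *
import cv2
o=get_obs();print({k:(v if not hasattr(v,'round') else v) for k,v in o.items()})
for n in("scene","top","wrist"):
    m=camera_model(n);print(n,m)
    cv2.imwrite(f"pics/{n}0.png",cv2.cvtColor(capture(n),cv2.COLOR_RGB2BGR))
print(grasp_offset)
E
```

```text
{'time': 0.0, 'joint_positions': array([ 1.14798498e+00,  3.42740013e-01,  1.52504620e+00, -3.35525943e-05,
        1.27541013e+00, -1.45999369e-01]), 'dq': array([ 0.000615  ,  0.00089213, -0.00066326,  0.00123828,  0.00207151,
       -0.00039593]), 'tau': array([-3.94624039e-04, -4.31230259e+01, -2.44220066e+01,  7.17854965e-02,
        5.58582775e-02, -1.40252309e-04]), 'tool_pos': array([143.28885146, 504.6245055 , 226.02581542]), 'tcp_rot': array([-3.14000136e+00, -2.01564174e-04,  2.86479031e+00]), 'contact_force': array([-0.1189881 , -0.46572684, -0.26550857]), 'moment': array([0.00628668, 0.02425447, 0.00309233]), 'grip_width': 92.089627689469}
scene {'K': array([[625.09293057,   0.        , 321.69617186],
       [  0.        , 625.09293057, 243.78897574],
       [  0.        ,   0.        ,   1.        ]]), 'k1': -0.14306201671385108, 'world_to_cam': array([[ 5.85477546e-01, -8.10652113e-01, -7.69380024e-03,
        -2.76789769e+02],
       [ 4.22578039e-01,  2.97072047e-01,  8.56256971e-01,
        -2.33128304e+02],
       [-6.91840910e-01, -5.04570461e-01,  5.16492794e-01,
[... 523 characters left out ...]
936885e-02,  9.89787230e-01,
        -9.95873118e+02],
       [ 0.00000000e+00,  0.00000000e+00,  0.00000000e+00,
         1.00000000e+00]])}
wrist {'K': array([[383.13755448,   0.        , 316.5882342 ],
       [  0.        , 383.13755448, 239.2258776 ],
       [  0.        ,   0.        ,   1.        ]]), 'k1': -0.08101820535955988, 'world_to_cam': array([[ 2.73797137e-01,  9.61785845e-01, -1.76520412e-03,
        -5.23948981e+02],
       [-9.26101780e-01,  2.63142556e-01, -2.70354375e-01,
         3.35597049e+01],
       [-2.59558510e-01,  7.56570125e-02,  9.62759262e-01,
        -3.90571784e+02],
       [ 0.00000000e+00,  0.00000000e+00,  0.00000000e+00,
         1.00000000e+00]])}
-18.8
```

View pics/scene0.png

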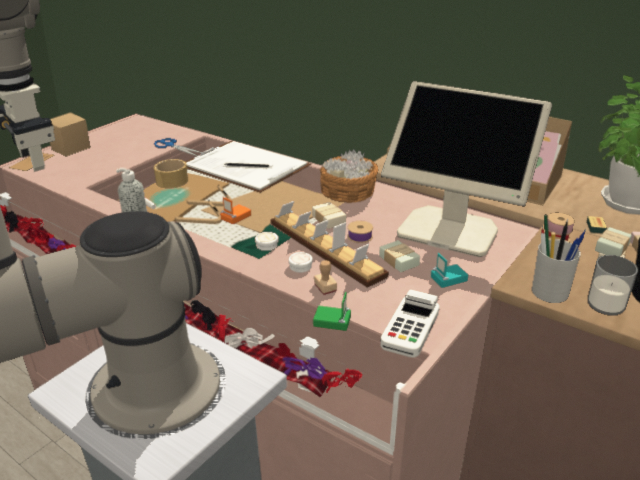

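View pics/top0.png

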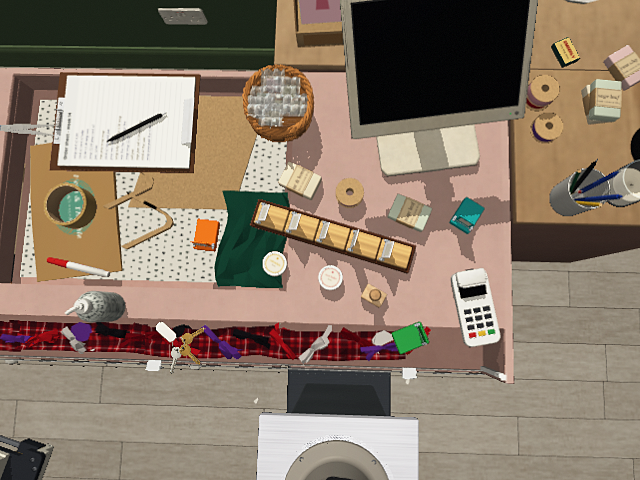

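View pics/wrist0.png

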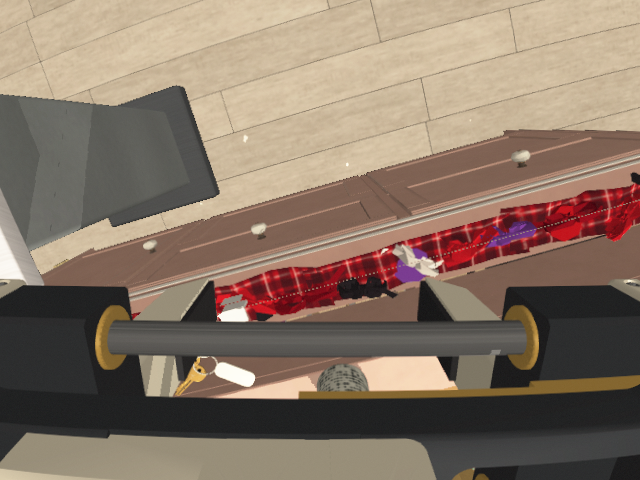

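The top view shows the tray running from about (255,215) to (412,258) with five flaps. I'll zoom in on both fixed cameras.

Run:
```python
import cv2
a=cv2.imread("pics/top0.png")[190:280,240:425];cv2.imwrite("pics/topz.png",cv2.resize(a,None,fx=4.3,fy=4.3,interpolation=cv2.INTER_CUBIC))
a=cv2.imread("pics/scene0.png")[190:310,220:420];cv2.imwrite("pics/scenez.png",cv2.resize(a,None,fx=4,fy=4,interpolation=cv2.INTER_CUBIC))
```

```text
(no output)
```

View pics/topz.png

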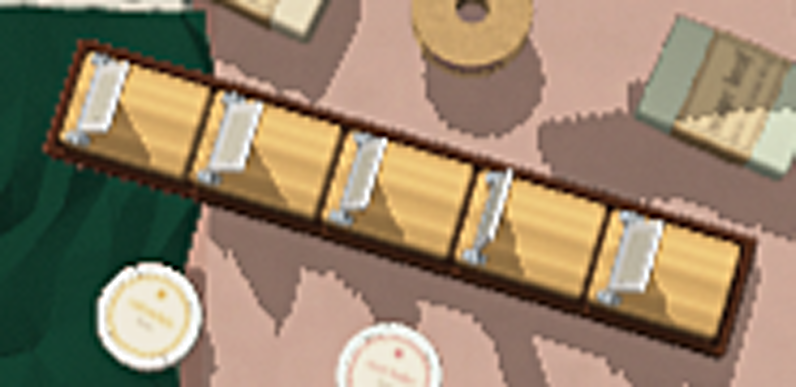

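View pics/scenez.png

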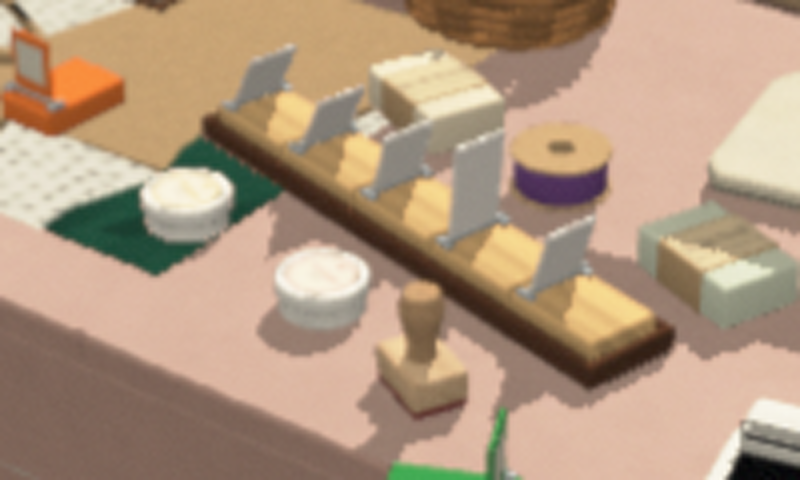

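The tall flap is the fourth from the left: top (360,236), scene (338,235). The other four are short. I'll fit the tray pose from its corners in both views.

```bash
cat > h.py <<'E'
import numpy as np
from plant import *
def proj(n,P,m=None):
    m=m or camera_model(n);P=np.atleast_2d(P)
    c=P@m["world_to_cam"][:3,:3].T+m["world_to_cam"][:3,3]
    s=np.c_[c[:,0],-c[:,1]]/(-c[:,2:3]);s=s*(1+m["k1"]*(s**2).sum(1,keepdims=True))
    return s*m["K"][0,0]+m["K"][:2,2]
def t2w(T,P):
    x,y,a=T;P=np.atleast_2d(P).astype(float);c,s=np.cos(a),np.sin(a)
    return np.c_[x+c*P[:,0]-s*P[:,1],y+s*P[:,0]+c*P[:,1],P[:,2]]
E
python3 - <<'E'
from h import *
from scipy.optimize import least_squares
import cv2
cor=np.array([[30,171,15],[30,-171,15],[-30,-171,15],[-30,171,15]])
top=np.array([[82,40],[756,240],[720,356],[45,153]])/4.3+[240,190]
scP=np.array([[-30,-171,0],[30,-171,15],[-30,171,15],[-30,-171,15]])
sc=np.array([[590,388],[675,330],[205,118],[592,362]])/4+[220,190]
mt,ms=camera_model("top"),camera_model("scene")
ft=lambda T:(proj("top",t2w(T,cor),mt)-top)
fs=lambda T:(proj("scene",t2w(T,scP),ms)-sc)
for nm,f in(("top",lambda T:ft(T).ravel()),("scene",lambda T:fs(T).ravel()),("both",lambda T:np.r_[ft(T).ravel(),fs(T).ravel()])):
    r=least_squares(f,[500,0,-.28]);print(nm,r.x.round(3),f(r.x).round(1))
T=r.x
im={n:cv2.imread(f"pics/{n}0.png") for n in("top","scene")}
Z=4
crop={"top":(240,190,185,90),"scene":(220,190,200,120)}
for n,(x0,y0,w,h) in crop.items():
    a=cv2.resize(im[n][y0:y0+h,x0:x0+w],None,fx=Z,fy=Z,interpolation=cv2.INTER_CUBIC)
    def poly(P,col):
        p=((proj(n,t2w(T,P))-[x0,y0]+.5)*Z).round().astype(int);cv2.polylines(a,[p],True,col,1)
    poly(cor,(0,0,255))
    for i in range(5):
        y=132-66*i
        poly([[s*23,y+t*32,23] for s,t in((1,1),(1,-1),(-1,-1),(-1,1))],(255,0,0))
        H=58 if i==3 else 40
        poly([[-17,y+22,25.5],[17,y+22,25.5],[17,y+22,23.5+H],[-17,y+22,23.5+H]],(0,255,0))
    cv2.imwrite(f"pics/fit_{n}.png",a)
for n in("top","scene"):
    c=np.array(capture(n))
    for l in("tray","tall_stand","stand_1"):print(n,l,[(np.round(d["location"],1),round(d["conf"],2)) for d in place_of(l,n)])
    print(proj(n,t2w(T,[[0,0,0]]+[[0,132-66*i,5] for i in range(5)])).round(1)[:,::-1].tolist())
E
```

```text
top [ 5.09997e+02  2.01530e+01 -2.70000e-01] [-0.8 -0.8  0.7 -0.2  1.1  0.8 -1.1  0.1]
scene [ 5.14171e+02  1.85200e+01 -2.75000e-01] [ 0.   0.9  0.8 -1.3 -0.6 -1.6 -0.3  1.3]
both [ 5.11262e+02  1.91700e+01 -2.68000e-01] [-0.3 -1.2  1.2 -1.   1.7  0.  -0.6 -0.3 -0.5  1.3  0.1 -1.  -2.  -1.
 -0.8  1.7]
top tray [(array([234.8, 329.2]), 0.63), (array([262.5, 274.9]), 0.33)]
top tall_stand [(array([244.9, 359.2]), 0.63)]
top stand_1 [(array([216. , 270.2]), 0.91), (array([256.4, 391.6]), 0.86), (array([218. , 465.4]), 0.76), (array([336.8, 409.9]), 0.71), (array([224.1, 302.2]), 0.58), (array([237.2, 208.7]), 0.56), (array([237.3, 333.7]), 0.55)]
[[236.0, 333.0], [217.8, 272.7], [226.7, 302.7], [235.7, 333.0], [244.7, 363.5], [253.8, 394.2]]
scene tray [(array([249.3, 325.1]), 0.69)]
scene tall_stand [(array([258.5, 344.4]), 0.76)]
scene stand_1 [(array([237.5, 308.7]), 0.94), (array([223. , 290.5]), 0.93), (array([270.7, 364.8]), 0.86), (array([245.9, 324.1]), 0.82), (array([322.6, 330.1]), 0.78), (array([216.8, 238.9]), 0.76), (array([277.1, 446.7]), 0.58), (array([286.6, 327.9]), 0.35)]
[[248.9, 324.9], [224.4, 289.5], [235.4, 306.6], [247.0, 324.8], [259.4, 344.3], [272.6, 365.1]]
```

Run:
```python
import cv2
cv2.imwrite("pics/both.png",cv2.vconcat([cv2.copyMakeBorder(cv2.imread("pics/fit_top.png"),0,0,0,60,0),cv2.imread("pics/fit_scene.png")])[:840])
```

```text
(no output)
```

View pics/fit_top.png

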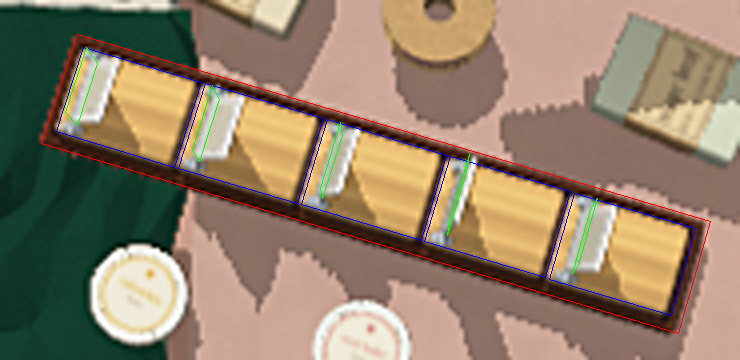

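View pics/fit_scene.png

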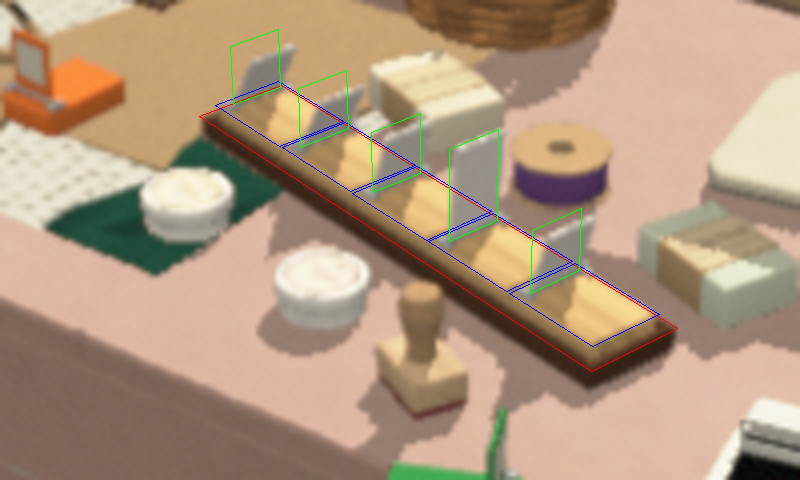

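The short flaps already lean right a little, and the tall one stands upright and matches the fit. Tray pose is about (511, 19.5, −0.27 rad), good to 2–3 mm. Next I'll plan the approach with the fingers shut and the jaw axis across the tray.

```bash
cat >> h.py <<'E'
from scipy.spatial.transform import Rotation as R
T0=(511,19.5,-.27)
def go(x,y,z):
    o=get_obs();Rt=R.from_euler('xyz',o["tcp_rot"]);w=t2w(T0,[x,y,z])[0]
    des=R.from_euler('xyz',[np.pi,0,np.pi/2+T0[2]])
    print("target",(x,y,z),"world",w.round(1),"shift",Rt.inv().apply(w-o["tool_pos"]).round(1),"turn",np.degrees((Rt.inv()*des).as_rotvec()).round(2))
def now():
    o=get_obs();p=o["tool_pos"];a=T0[2];d=p[:2]-T0[:2];c,s=np.cos(a),np.sin(a)
    print("t",round(float(o["time"]),2),"tray",np.round([c*d[0]+s*d[1],-s*d[0]+c*d[1],p[2]],1),"rot",o["tcp_rot"].round(3),"F",o["contact_force"].round(1),"w",round(float(o["grip_width"]),1))
E
python3 -c "
from h import *
now();go(0,180,120);go(0,180,200)"
```

```text
t 0.55 tray [-483.8  369.9  226.7] rot [ 3.142 -0.     2.865] F [-0.3 -0.3  0.4] w 91.6
target (0, 180, 120) world [559. 193. 120.] shift [-485.  -186.6  106.7] turn [ 0.   -0.   89.61]
target (0, 180, 200) world [559. 193. 200.] shift [-485.  -186.6   26.7] turn [ 0.   -0.   89.61]
```

{"name": "send_rows", "arguments": {
  "targets": [
    [[0, 0, 6.5, -35, -13.5, 0, 1], [0, 0, 13, -70, -27, 0, 1], [0, 0, 19.5, -105, -40.5, 0, 1], [0, 0, 26, -140, -54, 0, 1], [0, 0, 32.5, -175, -67.5, 0, 1]]
  ]
}}

```text
time: 0.97
tool_pos: [294.4, 391.1, 226.9]
tcp_rot: [3.141, -0.0, 2.293]
contact_force: [1.0, -0.1, 0.5]
grip_width: 63.2
```

```bash
python3 -c "
from h import *
now();go(0,180,200)"
```

```text
t 0.97 tray [-307.9  300.4  226.9] rot [ 3.141 -0.     2.293] F [ 1.  -0.1  0.5] w 63.2
target (0, 180, 200) world [559. 193. 200.] shift [-323.6   67.7   26.9] turn [ 3.000e-02 -2.000e-02  5.682e+01]
```

{"name": "send_rows", "arguments": {
  "targets": [
    [[0, 0, 6.5, -36, 7.5, 0, 1], [0, 0, 13, -72, 15, 5, 1], [0, 0, 19.5, -108, 22.5, 10, 1], [0, 0, 26, -144, 30, 15, 1], [0, 0, 32.5, -180, 37.5, 20, 1]]
  ]
}}

```text
time: 1.38
tool_pos: [442.3, 281.3, 206.7]
tcp_rot: [3.141, -0.0, 1.725]
contact_force: [1.2, 0.7, -0.9]
grip_width: 29.7
```

```bash
python3 -c "
from h import *
now();go(0,180,100)"
```

```text
t 1.38 tray [-136.1  234.   206.7] rot [ 3.141 -0.     1.725] F [ 1.2  0.7 -0.9] w 29.7
target (0, 180, 100) world [559. 193. 100.] shift [-105.2  101.8  106.7] turn [ 2.000e-02 -2.000e-02  2.428e+01]
```

{"name": "send_rows", "arguments": {
  "targets": [
    [[0, 0, 6, -26, 25, 10, 1], [0, 0, 12, -52, 50, 30, 1], [0, 0, 18, -78, 76, 60, 1], [0, 0, 24.3, -105, 102, 90, 1], [0, 0, 24.3, -105, 102, 107, 1]]
  ]
}}

```text
time: 1.8
tool_pos: [561.9, 192.1, 98.4]
tcp_rot: [3.139, -0.0, 1.297]
contact_force: [0.3, 0.4, -0.2]
grip_width: 0.8
```

Run:
```python
from h import *
import cv2
now()
for n in("wrist","scene"):
  cv2.imwrite(f"pics/{n}1.png",cv2.cvtColor(capture(n),cv2.COLOR_RGB2BGR))
now();go(0,168,60)
```

```text
t 1.8 tray [  3.1 179.9  98.4] rot [ 3.139 -0.     1.297] F [ 0.3  0.4 -0.2] w 0.8
t 1.9 tray [ -1.7 179.5  95.3] rot [-3.135  0.004  1.303] F [-0.2  0.1 -0.8] w 0.5
target (0, 168, 60) world [555.8 181.4  60. ] shift [-11.4   1.9  35.4] turn [-0.39  0.21  0.15]
```

View pics/wrist1.png

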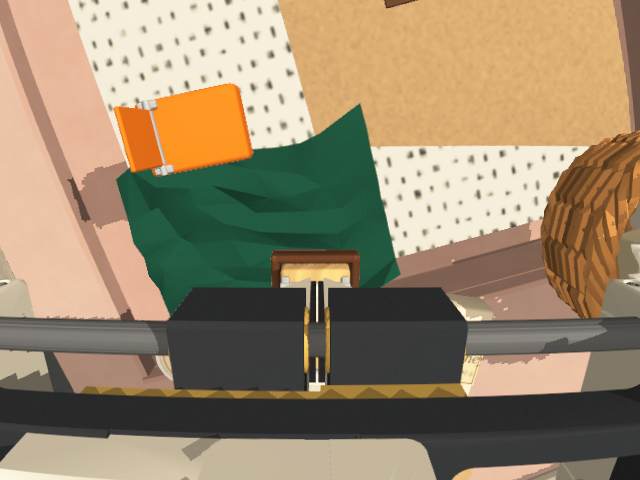

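View pics/scene1.png

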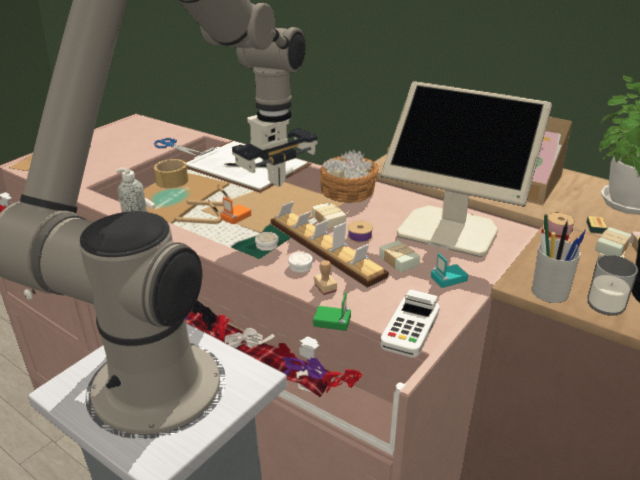

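The wrist view shows the shut fingers centred on the tray at column 316 to 317, just left of the first flap. I'll descend to the left of flap 1.

{"name": "send_rows", "arguments": {
  "targets": [
    [[-0.2, 0, 0, 0, 1, 10, 1], [-0.2, 0, 0, -1, 1, 20, 1], [-0.2, 0, 0, -2, 1, 30, 1], [-0.2, 0, 0, -2, 1, 38, 1], [-0.2, 0, 0, -2, 1, 40, 1]]
  ]
}}

```text
time: 2.32
tool_pos: [557.7, 193.4, 58.8]
tcp_rot: [3.14, 0.001, 1.307]
contact_force: [0.2, -0.8, -0.1]
grip_width: 0.2
```

```bash
python3 -c "
from h import *
now();go(0,142,38)"
```

```text
t 2.32 tray [ -1.4 180.1  58.8] rot [3.140e+00 1.000e-03 1.307e+00] F [ 0.2 -0.8 -0.1] w 0.2
target (0, 142, 38) world [548.9 156.4  38. ] shift [-38.1   1.1  20.8] turn [0.1  0.04 0.36]
```

{"name": "send_rows", "arguments": {
  "targets": [
    [[0, 0, 0.3, -10, 0.5, 4, 1], [0, 0, 0.3, -18, 1, 9, 1], [0, 0, 0.3, -25, 1, 13, 1], [0, 0, 0.3, -32, 1, 17, 1], [0, 0, 0.3, -38, 1, 21, 1]]
  ]
}}

```text
time: 2.73
tool_pos: [549.8, 155.1, 38.6]
tcp_rot: [3.138, -0.0, 1.3]
contact_force: [-0.6, -0.4, 0.7]
grip_width: 0.2
```

```bash
python3 -c "
from h import *
now();go(0,128,29)"
```

```text
t 2.73 tray [  1.2 141.   38.6] rot [ 3.138 -0.     1.3  ] F [-0.6 -0.4  0.7] w 0.2
target (0, 128, 29) world [545.1 142.9  29. ] shift [-13.   -1.3   9.6] turn [ 0.21 -0.01 -0.03]
```

{"name": "send_rows", "arguments": {
  "targets": [
    [[0, 0, 0, -4, -0.5, 3, 1], [0, 0, 0, -7, -0.5, 5, 1], [0, 0, 0, -10, -0.5, 7, 1], [0, 0, 0, -12, -0.5, 9, 1], [0, 0, 0, -13, -0.5, 10, 1]]
  ]
}}

```text
time: 3.15
tool_pos: [545.9, 143.5, 28.5]
tcp_rot: [3.138, -0.0, 1.301]
contact_force: [0.1, 0.1, 0.6]
grip_width: 0.6
```

Run:
```python
from h import *
import cv2
now()
a=capture("scene")[170:310,200:400];now()
cv2.imwrite(f"pics/s2.png",cv2.cvtColor(cv2.resize(a,None,fx=4,fy=4,interpolation=cv2.INTER_CUBIC),cv2.COLOR_RGB2BGR))
```

```text
t 3.15 tray [  0.6 128.8  28.5] rot [ 3.138 -0.     1.301] F [0.1 0.1 0.6] w 0.6
t 3.2 tray [  0.5 128.7  28.4] rot [3.138 0.    1.301] F [ 0.7 -0.7  0.6] w 0.4
```

View pics/s2.png

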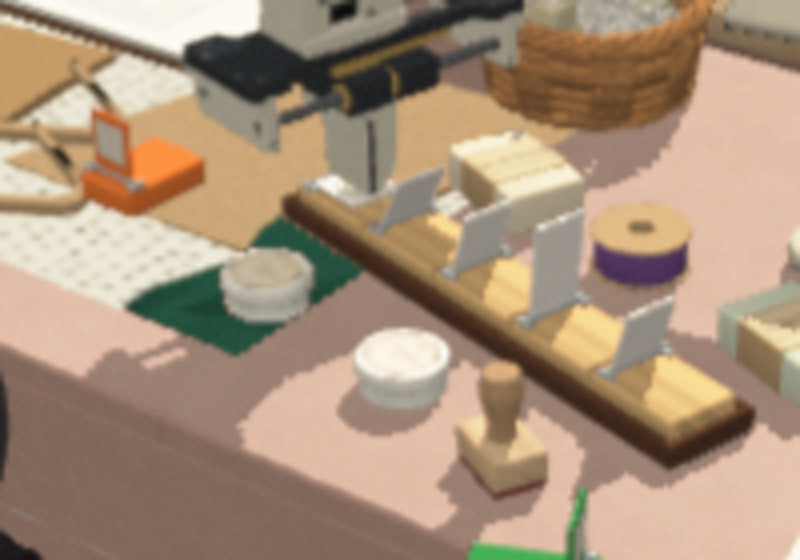

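Flap 1 is folded under the fingertips, which sit at about (355,190) in the zoom. I'll press it flat gently.

{"name": "send_rows", "arguments": {
  "targets": [
    [[0, 0, 0, 0, -0.5, 0.6, 1], [0, 0, 0, 0, -0.5, 1.2, 1], [0, 0, 0, 0, -0.5, 1.6, 1], [0, 0, 0, 0, -0.5, 1.6, 1]]
  ]
}}

```text
time: 3.53
tool_pos: [545.6, 144.0, 27.3]
tcp_rot: [3.138, -0.0, 1.301]
contact_force: [0.0, -1.6, 0.8]
grip_width: 0.3
```

```bash
python3 -c "
from h import *
now()"
```

```text
t 3.53 tray [1.000e-01 1.292e+02 2.730e+01] rot [ 3.138 -0.     1.301] F [ 0.  -1.6  0.8] w 0.3
```

{"name": "send_rows", "arguments": {
  "targets": [
    [[0, 0, 0, 0, 0, 0.4, 1], [0, 0, 0, 0, 0, 0.6, 1], [0, 0, 0, 0, 0, 0.6, 1]]
  ]
}}

```text
time: 3.78
tool_pos: [545.6, 144.0, 27.2]
tcp_rot: [3.138, -0.0, 1.301]
contact_force: [-1.5, 0.4, 5.8]
grip_width: 0.5
```

```bash
python3 -c "
from h import *
now()"
```

```text
t 3.78 tray [  0.2 129.2  27.2] rot [ 3.138 -0.     1.301] F [-1.5  0.4  5.8] w 0.5
```

Contact came at z = 27.2, where 27 was expected, with 5.8 N. Flap 1 is flat, so I'll lift and go to flap 2.

{"name": "send_rows", "arguments": {
  "targets": [
    [[0, 0, 0, 0, 0, -8, 1], [0, 0, 0, -2, 0, -16, 1], [0, 0, 0, -10, 0, -22, 1], [0, 0, 0, -18, 0, -22, 1], [0, 0, 0, -22, 0, -22, 1]]
  ]
}}

```text
time: 4.2
tool_pos: [539.5, 121.4, 49.1]
tcp_rot: [3.137, -0.0, 1.301]
contact_force: [-0.2, -1.1, -0.5]
grip_width: 0.5
```

```bash
python3 -c "
from h import *
now();go(0,76,38);go(0,62,29)"
```

```text
t 4.2 tray [  0.3 105.8  49.1] rot [ 3.137 -0.     1.301] F [-0.2 -1.1 -0.5] w 0.5
target (0, 76, 38) world [531.3  92.7  38. ] shift [-29.8  -0.3  11.1] turn [ 0.25 -0.01 -0.02]
target (0, 62, 29) world [527.5  79.3  29. ] shift [-43.8  -0.3  20.1] turn [ 0.25 -0.01 -0.02]
```

{"name": "send_rows", "arguments": {
  "targets": [
    [[0.2, 0, 0, -7, 0, 0, 1], [0.2, 0, 0, -14, 0, 3, 1], [0.2, 0, 0, -20, 0, 6, 1], [0.2, 0, 0, -25, 0, 9, 1], [0.2, 0, 0, -30, 0, 11, 1]]
  ]
}}

```text
time: 4.62
tool_pos: [531.1, 93.1, 36.8]
tcp_rot: [-3.141, 0.0, 1.301]
contact_force: [1.2, 0.0, 0.5]
grip_width: 0.5
```

{"name": "send_rows", "arguments": {
  "targets": [
    [[0, 0, 0, -4, 0, 3, 1], [0, 0, 0, -7, 0, 5, 1], [0, 0, 0, -10, 0, 7, 1], [0, 0, 0, -12, 0, 9, 1], [0, 0, 0, -14, 0, 10, 1]]
  ]
}}

```text
time: 5.03
tool_pos: [527.8, 80.1, 27.2]
tcp_rot: [-3.141, -0.0, 1.301]
contact_force: [0.9, 2.2, 3.5]
grip_width: 0.5
```

```bash
python3 -c "
from h import *
now()"
```

```text
t 5.03 tray [-0.  62.9 27.2] rot [-3.141 -0.     1.301] F [0.9 2.2 3.5] w 0.5
```

{"name": "send_rows", "arguments": {
  "targets": [
    [[0, 0, 0, 0, 0, 0.3, 1], [0, 0, 0, 0, 0, 0.3, 1]]
  ]
}}

```text
time: 5.2
tool_pos: [527.8, 80.1, 27.3]
tcp_rot: [-3.142, 0.0, 1.301]
contact_force: [0.3, -0.1, 0.1]
grip_width: 0.2
```

{"name": "send_rows", "arguments": {
  "targets": [
    [[0, 0, 0, 0, 0, -8, 1], [0, 0, 0, -2, 0, -16, 1], [0, 0, 0, -10, 0, -22, 1], [0, 0, 0, -18, 0, -22, 1], [0, 0, 0, -22, 0, -22, 1]]
  ]
}}

```text
time: 5.62
tool_pos: [522.0, 57.9, 49.9]
tcp_rot: [3.14, -0.0, 1.301]
contact_force: [0.4, -0.1, 0.1]
grip_width: 0.4
```

```bash
python3 -c "
from h import *
now();go(0,10,38);go(0,-4,29)"
```

```text
t 5.62 tray [ 0.4 39.9 49.9] rot [ 3.14  -0.     1.301] F [ 0.4 -0.1  0.1] w 0.4
target (0, 10, 38) world [513.7  29.1  38. ] shift [-29.9  -0.4  11.9] turn [ 0.07 -0.01 -0.01]
target (0, -4, 29) world [509.9  15.6  29. ] shift [-43.9  -0.4  20.9] turn [ 0.07 -0.01 -0.01]
```

{"name": "send_rows", "arguments": {
  "targets": [
    [[0, 0, 0, -7, 0, 0, 1], [0, 0, 0, -14, 0, 3, 1], [0, 0, 0, -20, 0, 6, 1], [0, 0, 0, -25, 0, 9, 1], [0, 0, 0, -30, 0, 12, 1]]
  ]
}}

```text
time: 6.03
tool_pos: [513.6, 29.5, 36.6]
tcp_rot: [-3.141, -0.0, 1.301]
contact_force: [0.8, 0.3, 0.4]
grip_width: 0.6
```

{"name": "send_rows", "arguments": {
  "targets": [
    [[0, 0, 0, -4, 0, 3, 1], [0, 0, 0, -7, 0, 5, 1], [0, 0, 0, -10, 0, 7, 1], [0, 0, 0, -12, 0, 9, 1], [0, 0, 0, -14, 0, 10, 1]]
  ]
}}

```text
time: 6.45
tool_pos: [510.4, 16.7, 27.1]
tcp_rot: [3.142, -0.001, 1.301]
contact_force: [0.9, 5.9, 8.2]
grip_width: 0.2
```

```bash
python3 -c "
from h import *
now()"
```

```text
t 6.45 tray [ 0.1 -2.9 27.1] rot [ 3.142e+00 -1.000e-03  1.301e+00] F [0.9 5.9 8.2] w 0.2
```

{"name": "send_rows", "arguments": {
  "targets": [
    [[0, 0, 0, 0, 0, -12, 1], [0, 0, 0, 0, 0, -32, 1], [0, 0, 0, 0, 0, -55, 1], [0, 0, 0, 0, 0, -78, 1], [0, 0, 0, 0, 0, -90, 1]]
  ]
}}

```text
time: 6.87
tool_pos: [511.3, 16.5, 119.7]
tcp_rot: [3.138, -0.001, 1.301]
contact_force: [0.4, -0.4, 0.5]
grip_width: 0.5
```

Run:
```python
from h import *
import cv2
now();go(0,-86,115)
a=capture("scene")[170:310,200:400];now()
cv2.imwrite(f"pics/s3.png",cv2.cvtColor(cv2.resize(a,None,fx=4,fy=4,interpolation=cv2.INTER_CUBIC),cv2.COLOR_RGB2BGR))
```

```text
t 6.87 tray [  1.1  -2.8 119.7] rot [ 3.138e+00 -1.000e-03  1.301e+00] F [ 0.4 -0.4  0.5] w 0.5
target (0, -86, 115) world [488.1 -63.4 115. ] shift [-83.2  -1.2   4.6] turn [ 0.19 -0.03  0.03]
t 6.92 tray [  2.   -2.6 121.1] rot [ 3.135e+00 -1.000e-03  1.301e+00] F [ 1.1 -0.2  1. ] w 0.7
```

View pics/s3.png

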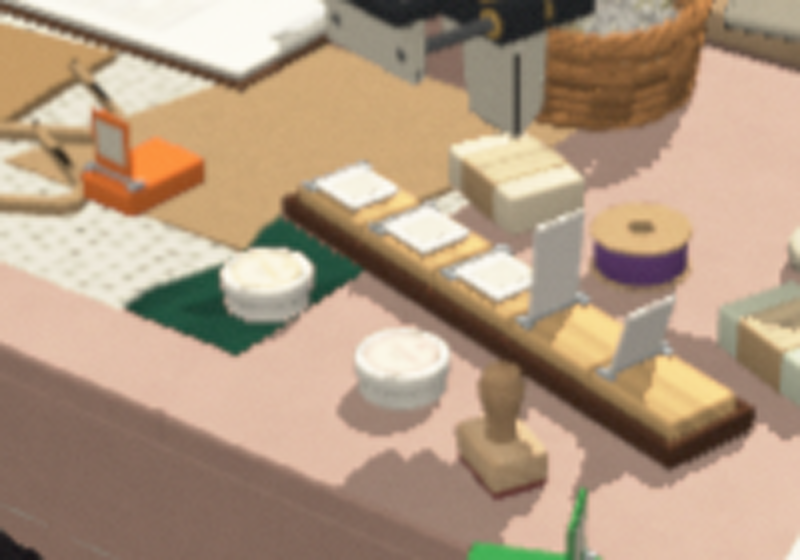

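The first three flaps lie flat, at zoomed (352,185), (428,230) and (495,275), and the tall one still stands at (555,265). I'll cross over it at about z = 115.

{"name": "send_rows", "arguments": {
  "targets": [
    [[0, 0, 0, -18, -0.5, 2, 1], [0, 0, 0, -38, -1, 4, 1], [0, 0, 0, -58, -1, 4, 1], [0, 0, 0, -76, -1, 4, 1], [0, 0, 0, -83, -1, 4, 1]]
  ]
}}

```text
time: 7.33
tool_pos: [486.4, -64.7, 112.5]
tcp_rot: [-3.141, 0.0, 1.3]
contact_force: [0.6, -0.1, 0.4]
grip_width: 0.6
```

{"name": "send_rows", "arguments": {
  "targets": [
    [[0, 0, 0, 0, 0, 15, 1], [0, 0, 0, 0, 0, 33, 1], [0, 0, 0, 0, 0, 50, 1], [0, 0, 0, 0, 0, 62, 1], [0, 0, 0, 0, 0, 65, 1]]
  ]
}}

```text
time: 7.75
tool_pos: [485.9, -62.4, 46.0]
tcp_rot: [-3.138, -0.0, 1.301]
contact_force: [-0.1, 0.4, -0.5]
grip_width: 0.7
```

```bash
python3 -c "
from h import *
now();go(0,-122,38);go(0,-136,29)"
```

```text
t 7.75 tray [ -2.4 -85.6  46. ] rot [-3.138 -0.     1.301] F [-0.1  0.4 -0.5] w 0.7
target (0, -122, 38) world [478.5 -98.1  38. ] shift [-36.4   2.4   8. ] turn [-0.23 -0.02  0.01]
target (0, -136, 29) world [ 474.7 -111.6   29. ] shift [-50.4   2.4  17. ] turn [-0.23 -0.02  0.01]
```

{"name": "send_rows", "arguments": {
  "targets": [
    [[0, 0, 0, -9, 0.5, -1, 1], [0, 0, 0, -18, 1, 0, 1], [0, 0, 0, -25, 1.5, 3, 1], [0, 0, 0, -31, 2, 6, 1], [0, 0, 0, -36, 2, 8, 1]]
  ]
}}

```text
time: 8.17
tool_pos: [479.7, -99.5, 40.4]
tcp_rot: [3.14, -0.0, 1.3]
contact_force: [0.2, 0.4, 0.0]
grip_width: 0.8
```

{"name": "send_rows", "arguments": {
  "targets": [
    [[0, 0, 0, -4, 0, 3, 1], [0, 0, 0, -7, 0, 5, 1], [0, 0, 0, -10, 0, 7, 1], [0, 0, 0, -12, 0, 9, 1], [0, 0, 0, -14, 0, 10, 1]]
  ]
}}

```text
time: 8.58
tool_pos: [475.6, -112.0, 29.9]
tcp_rot: [-3.141, -0.0, 1.301]
contact_force: [0.4, 0.5, 0.7]
grip_width: 0.7
```

```bash
python3 -c "
from h import *
now()"
```

```text
t 8.58 tray [   1.  -136.1   29.9] rot [-3.141 -0.     1.301] F [0.4 0.5 0.7] w 0.7
```

{"name": "send_rows", "arguments": {
  "targets": [
    [[0, 0, 0, 0, 0, 1, 1], [0, 0, 0, 0, 0, 2, 1], [0, 0, 0, 0, 0, 2.7, 1], [0, 0, 0, 0, 0, 2.7, 1]]
  ]
}}

```text
time: 8.92
tool_pos: [475.8, -111.7, 27.4]
tcp_rot: [-3.141, -0.0, 1.301]
contact_force: [-0.8, 0.3, -0.1]
grip_width: 0.2
```

{"name": "send_rows", "arguments": {
  "targets": [
    [[0, 0, 0, 0, 0, 0.5, 1], [0, 0, 0, 0, 0, 0.9, 1], [0, 0, 0, 0, 0, 0.9, 1]]
  ]
}}

```text
time: 9.17
tool_pos: [475.9, -111.7, 27.1]
tcp_rot: [3.141, -0.0, 1.301]
contact_force: [-0.8, 1.6, 5.8]
grip_width: -0.0
```

Flap 4 is flat at z = 27.1 with 5.8 N. I'll lift clear and check.

{"name": "send_rows", "arguments": {
  "targets": [
    [[0, 0, 0, 0, 0, -12, 1], [0, 0, 0, 0, 0, -32, 1], [0, 0, 0, 0, 0, -60, 1], [0, 0, 0, 0, 0, -95, 1], [0, 0, 0, 0, 0, -130, 1]]
  ]
}}

```text
time: 9.58
tool_pos: [475.2, -111.5, 157.6]
tcp_rot: [-3.14, -0.0, 1.301]
contact_force: [1.5, -0.5, -0.2]
grip_width: 0.3
```

{"name": "send_rows", "arguments": {
  "targets": [
    [[0, 0, 0, -15, 0, -15, 1], [0, 0, 0, -35, 0, -30, 1], [0, 0, 0, -60, 0, -45, 1], [0, 0, 0, -80, 0, -50, 1], [0, 0, 0, -90, 0, -50, 1]]
  ]
}}

```text
time: 10.0
tool_pos: [452.0, -200.7, 208.1]
tcp_rot: [3.138, 0.001, 1.3]
contact_force: [-0.5, -0.9, -0.8]
grip_width: 0.5
```

Run:
```python
from h import *
import cv2
now()
for n in("scene","top","wrist"):
    a=capture(n);cv2.imwrite(f"pics/{n}9.png",cv2.cvtColor(a,cv2.COLOR_RGB2BGR))
b=cv2.imread("pics/scene9.png")[190:310,220:420];cv2.imwrite("pics/s9z.png",cv2.resize(b,None,fx=4,fy=4,interpolation=cv2.INTER_CUBIC))
b=cv2.imread("pics/top9.png")[160:320,200:440];cv2.imwrite("pics/t9z.png",cv2.resize(b,None,fx=3.3,fy=3.3,interpolation=cv2.INTER_CUBIC))
```

```text
t 10.0 tray [   1.9 -228.   208.1] rot [3.138e+00 1.000e-03 1.300e+00] F [-0.5 -0.9 -0.8] w 0.5
```

View pics/s9z.png

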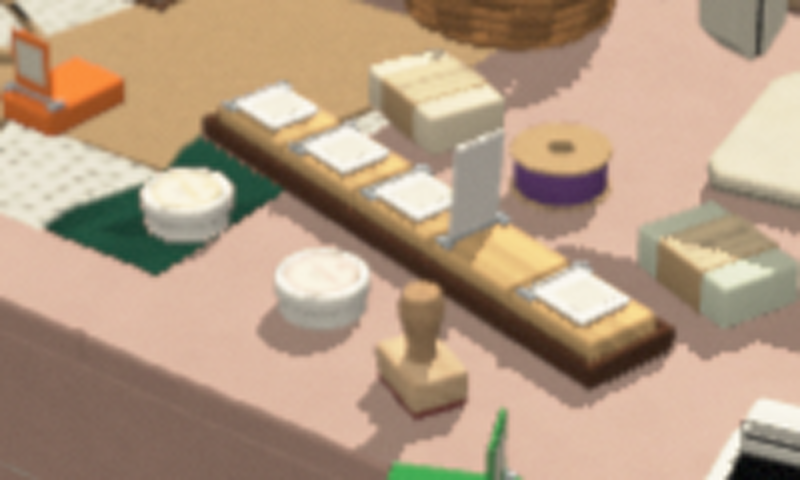

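View pics/t9z.png

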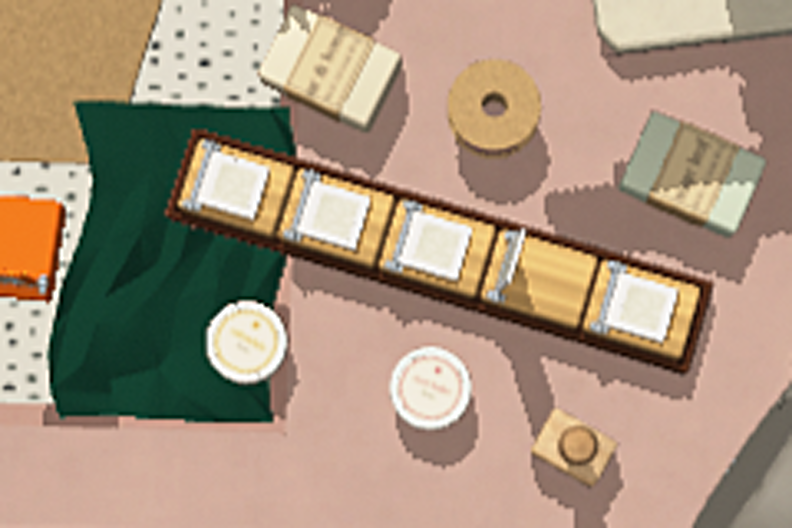

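View pics/wrist9.png

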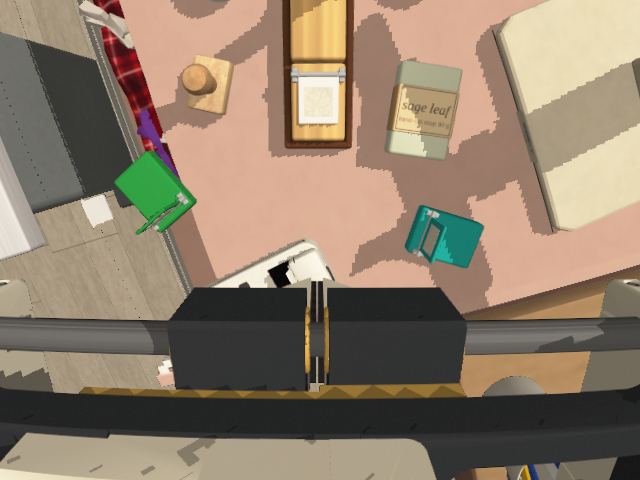

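The checks look good: all four short flaps lie flat, the tall flap stands at scene zoom (475,190), and the surroundings are at the same pixels as before. I'll hand in.

```bash
python3 -c "
from plant import *
print(close_job(), get_obs()['time'])"
```

```text
the job is handed in; nothing more can be done
the job is handed in; nothing more can be done
```

I pushed the four short flaps down flat with the shut fingertips, working left to right. The fingertips crossed over the tall flap (fourth from the left), and it is still standing. The job was handed in at about 10 s on the robot's clock, with the arm up and clear.

- **Flap contact:** each press stopped at a tip height of 27.1–27.3 mm, against the expected 27 mm. Readings after each press were 3.5–8.2 N vertical, with no sideways force above about 6 N.
- **Weak reading on the second flap:** it showed 3.5 N at 27.2 mm, then only 0.1 N at 27.3 mm. At most a few tenths of a millimetre would be left, and it looks flat in the pictures.
- **Last pictures:** the scene and top views show four flat plates, the tall flap upright and the blocks in the tray. The tins, stamp, soaps and spool are where they were.
- **Tray position:** my fit from the two cameras disagreed by about 4 mm across the tray. That was within the margin I had, since the fingertips pressed squarely on each plate.

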